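# Start the overhead shower from the vanity control

## Task

On the grey shower control lying on the vanity, push the large round key all the way down to wake it and let it spring back up, then push the long bar-shaped key all the way down to choose the overhead shower and let that spring back too. Do not press the small round key or the square key.

Things in the scene. Friction and masses are not known exactly. Their poses are not given: they have to be found in the camera images.
- big_round_top (a point): Large round white key, 50 mm across, pressed first. Straight-down spring key: 8 mm travel, 1.5 N to start it, 5 N fully down; flat top 42 mm above the vanity, 16 mm proud of its surround. This point is the centre of the key's top face and goes down with it; z points up.
- bar_top (a point): Long bar-shaped white key, 62 x 24 mm, pressed second. Straight-down spring key: 8 mm travel, 1.5 N to start it, 5 N fully down; flat top 42 mm above the vanity, 16 mm proud of its surround. This point is the centre of the key's top face and goes down with it; z points up, y runs along its length.
- square_top (a point): Square white key, 38 x 38 mm, not to be pressed. The four keys stand in a two-by-two field, 76 mm apart, in varying order, on a flat grey control 216 x 172 x 20 mm with a dark display strip along one edge. Same height and spring as the others. This point is the centre of the key's top face and goes down with it; z points up.
- small_round_top (a point): Small round white key, 28 mm across, not to be pressed. Same height and spring as the others. This point is the centre of the key's top face and goes down with it; z points up.

How it is judged (in metres and radians):
On the way, in this order (a step that is already met when the one before it is completed fails the run):
1. the large round key is pushed down (more than 5 of its 8 mm) while the bar key is up (distance of big_round_top from where it was at the start of the episode above 0.005 m and distance of bar_top from where it was at the start of the episode below 0.002 m), for 0.05 s.
2. the large round key is back up (within 2 mm) and the bar key is pushed down (more than 5 of its 8 mm) (distance of big_round_top from where it was at the start of the episode below 0.002 m and distance of bar_top from where it was at the start of the episode above 0.005 m), for 0.05 s.
At the end, for the whole second after the job is handed in: All four keys have sprung back up, within 2 mm of where they started (distance of each of big_round_top, small_round_top, square_top, bar_top from where it was at the start of the episode below 0.002 m); the robot touches nothing.
It fails at once if the square key is pressed (more than 3 mm down) (distance of square_top from where it was at the start of the episode above 0.003 m).
It fails at once if the small round key is pressed (more than 3 mm down) (distance of small_round_top from where it was at the start of the episode above 0.003 m).
It also fails if it takes over 27 s, if anything falls off the work surface, if the arm or the gripper's body presses on something with over 40 N, if the wrist force passes 120 N, or if a joint passes its speed limit or range.

## Robot

A 7-joint arm with a two-finger parallel gripper is mounted at the origin on the work surface. World frame = base frame: x ahead of the robot, y to its left, z up, the work surface at z = 0. Lengths are in mm, angles in rad, forces in N, time in s.
With the tool pointing down it reaches from about 425 to 875 mm from the base axis. Payload 8.4 kg.
Tool frame: the origin (TCP) lies between the finger pads; the fingertips stand 25 mm ahead of it and the grasp point (between the pads) lies 6 mm ahead of it; z points along the fingers, y is the direction in which the jaws open and shut (so a half turn about z gives the same grasp; the last joint's range is limited). The gripper opens to 87 mm and grips with 3 to 60 N. Pads are 19 mm wide; open, the fingers measure 117 mm over their backs; the gripper's body (75 mm by 190 mm) begins 51 mm behind the grasp point.
Start: joints at [1.243, 0.333, 0.04, 1.465, -0.013, 1.343, -0.059], TCP at [147.405, -633.038, 247.546] pointing down, gripper open.
Joint ranges: [-2.58, 2.58], [-0.38, 2.09], [-1.3, 1.39], [0.25, 2.4], [-1.5, 4.64], [0.08, 2.09], [-2.65, 2.65]. Speed limits (rad/s): [2.22, 2.22, 2.79, 2.79, 3.14, 3.14, 3.14].

## Interface

Orientations are given as a unit quaternion [w, x, y, z].
In Python, from cell import manip gives the robot as it stands. The module is installed in compiled form; this text tells all that it offers.
- The arm moves only by the tool arm_command, never from a script. Its arguments are lists of equal length, an entry for each row: "linear": the shift along the tool's x, y, z in mm, a list of three; "angular": the turn, a rotation vector about the tool's x, y, z in rad, a list of three. A call has 1 to 5 rows; each row shifts and turns the commanded pose from where the row before left it, along the tool's axes as they then stand; what a row does not reach is not made up. A row lasts 1/8 s, in which the tool goes at most 62.5 mm and 10.7 degrees, less where a joint would pass 70% of its speed; a pose out of reach is approached as far as the arm can. A call with a gripper value outside its range is refused whole. "hand" is the opening, from -1 (shut) to 1 (fully open), set as the call begins (left out, the last holds). The fingers move at their own pace and stop on an object; "force" is the grip in N (left out, the last holds). Time passes only in rows, so rows that do not move let the fingers close. It gives the time, the measured TCP pose, the force and the opening at its end, in the units of the state.
- manip.sense(): the state, without advancing time (a new reading comes with each control period).
- manip.camera(name): name is "side" or "top" or "wrist"; returns the picture (400x640x3 uint8, red, green, blue); there is no depth.
- manip.camera_params(name): a dict with "camera_matrix" (3x3 intrinsics, pixels), "view" (4x4, takes a point from world to camera coordinates). Camera axes: x right, y up, looking along -z (the intrinsics and any distortion apply to the point x, -y, -z); pixel columns grow to the right and rows downward; lengths in mm; the calibration is good to about 2 mm. A picture is of the moment at which its call begins: read the wrist's pose just before it. camera_params takes no time and is no camera call; for the wrist camera it gives the pose at the moment of the call.
- manip.close_job(): hands the job in, once; it reports no verdict.
The state is a dict: "time_s": time; "joints": joint angles; "joint_vel": joint speeds; "joint_efforts": joint torques, N m; "ee_pos": TCP position; "tool_rot": TCP orientation; "ft_force": force on the tool from outside, world axes, zero at the start; "torque": the same for the moment, N m; "width": opening from 0.0 (shut) to 1.0 (fully open).
Only numpy, scipy, OpenCV 4.12 (cv2) and the standard library are available. Lean on these libraries where they do the work, as an engineer would, in place of code of your own. Each camera call takes 0.05 s, during which the arm holds its last target.

## Working session

There is one attempt and no reset: what is moved stays moved. The work goes in short steps, Python scripts to look and compute and a tool call to move; the robot and the scene stay as the last step left them, time stands still between calls to the robot, and variables do not carry over. Pictures are saved under pics/ and viewed, and the job is handed in when it is done.

Besides the shell and the picture viewer there is one more tool, called after "Call:" by a JSON object that holds its "op" and its "data", one argument or row to a line. arm_command: Moves the arm, as the interface text tells. Its arguments: {"type":"object","properties":{"linear":{"type":"array"},"angular":{"type":"array"},"hand":{"type":"number"},"force":{"type":"number"}},"required":["linear","angular"]}

```bash
mkdir -p pics; python3 - <<'E'
from cell import manip
import cv2
s=manip.sense();print(s)
for n in("top","side"):
    p=manip.camera_params(n);print(n,p)
    cv2.imwrite(f"pics/{n}0.png",manip.camera(n)[:,:,::-1])
E
```

```text
{'time_s': 0.0, 'joints': array([ 1.24277659,  0.33389275,  0.03988739,  1.46627   , -0.01339993,
        1.34333726, -0.05849594]), 'joint_vel': array([-1.94454388e-04, -7.18669520e-06,  7.51733749e-04, -9.49446252e-04,
       -1.30849944e-03,  7.37274094e-04, -2.37047425e-03]), 'joint_efforts': array([-1.08887842e-03, -6.56359220e+01,  1.33439004e+00, -4.03813469e+01,
       -5.99084306e-02,  4.46282874e-02,  1.59945048e-04]), 'ee_pos': array([ 147.3029475 , -632.6352075 ,  246.67181246]), 'tool_rot': array([-8.06689894e-04,  9.93463475e-01,  1.14147491e-01, -1.50596847e-04]), 'ft_force': array([-0.20678445,  0.21840186,  0.35525403]), 'torque': array([ 0.07601507, -0.00378072, -0.00259799]), 'width': 1.0008911579530495}
top {'camera_matrix': array([[374.65546121,   0.        , 321.52928286],
       [  0.        , 374.65546121, 204.15430493],
       [  0.        ,   0.        ,   1.        ]]), 'view': array([[-6.52791524e-02, -9.97866933e-01, -4.64079668e-04,
         7.91931201e+01],
       [ 9.76354836e-01, -6.39678932e-02,  2.06492959e-01,
        -5.77326218e+02],
       [-2.06082182e-01,  1.30265789e-02,  9.78447976e-01,
        -5.99335372e+02],
       [ 0.00000000e+00,  0.00000000e+00,  0.00000000e+00,
         1.00000000e+00]])}
side {'camera_matrix': array([[410.50020857,   0.        , 313.26165682],
       [  0.        , 410.50020857, 188.41212307],
       [  0.        ,   0.        ,   1.        ]]), 'view': array([[-7.01793982e-01, -7.12270416e-01, -1.24924443e-02,
         4.32841421e+02],
       [ 5.41044080e-01, -5.44329872e-01,  6.41074327e-01,
        -3.42662013e+02],
       [-4.63418289e-01,  4.43143142e-01,  7.67377121e-01,
        -4.72331110e+02],
       [ 0.00000000e+00,  0.00000000e+00,  0.00000000e+00,
         1.00000000e+00]])}
```

View pics/top0.png

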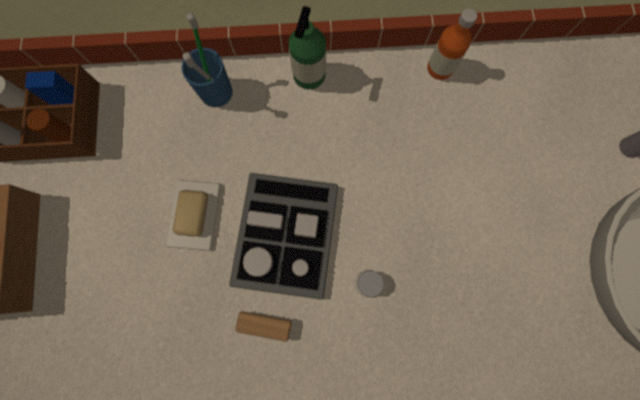

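View pics/side0.png

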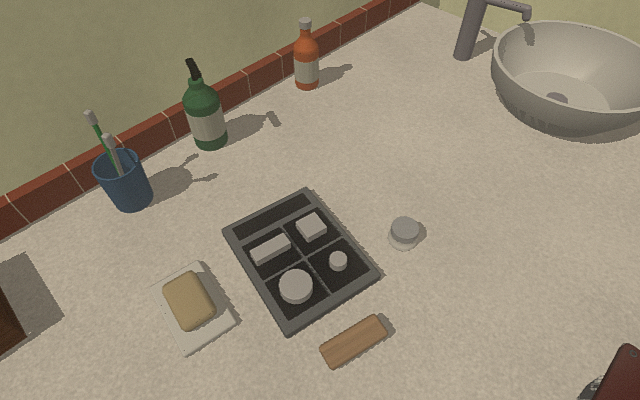

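```bash
cat > h.py <<'E'
import numpy as np,cv2
from scipy import ndimage
def ray(p,uv,z=42.):
    K=p["camera_matrix"];V=p["view"];R=V[:3,:3];t=V[:3,3]
    c=-R.T@t;d=np.linalg.inv(K)@[uv[0],uv[1],1];d=R.T@(d*[1,-1,-1])
    return c+d*(z-c[2])/d[2]
E
python3 - <<'E'
from h import *
from cell import manip
seeds={"top":dict(big=(258,262),bar=(265,220),sq=(306,225),small=(300,268)),"side":dict(big=(296,286),bar=(270,246),sq=(312,223),small=(338,258))}
for n in seeds:
    im=cv2.imread(f"pics/{n}0.png");p=manip.camera_params(n)
    for k,(u,v) in seeds[n].items():
        g=im.astype(int).min(2);ref=np.median(g[v-2:v+3,u-2:u+3])
        m=(g>ref*.88)&(g<ref*1.15);l,_=ndimage.label(m);M=(l==l[v,u]).astype(np.uint8)
        c=max(cv2.findContours(M,0,2)[0],key=cv2.contourArea)
        pts=np.array([ray(p,q[0])[:2] for q in c],np.float32)
        r=cv2.minAreaRect(pts)
        print(n,k,ref,M.sum(),np.round(r[0],1),np.round(r[1],1),round(r[2],1),cv2.boundingRect(c))
E
```

```text
top big 108.0 558 [490.1 160.8] [45.8 43.4] 86.3 (244, 249, 27, 26)
top bar 107.0 380 [564.7 146.4] [59.1 21. ] 78.4 (247, 212, 34, 15)
top sq 106.0 380 [549.5  71.8] [35.3 35. ] 78.0 (295, 214, 22, 22)
top small 108.0 158 [474.7  86.9] [22.8 22.5] 86.7 (293, 261, 14, 14)
side big 129.0 794 [490.3 161.1] [46.6 47.5] 45.1 (279, 269, 33, 31)
side bar 130.0 496 [564.2 146.5] [61.7 22.5] 78.6 (250, 233, 41, 29)
side sq 131.0 425 [549.3  72.9] [39.2 36.3] 77.9 (296, 212, 30, 25)
side small 130.0 208 [474.7  86.5] [24.3 26. ] 43.9 (330, 251, 17, 16)
```

Call:
{"op": "arm_command", "data": {
  "linear": [
    [0, 0, -25],
    [0, 0, -25],
    [0, 0, -25],
    [0, 0, -25],
    [0, 0, 0]
  ],
  "angular": [
    [0, 0, 0.107],
    [0, 0, 0.107],
    [0, 0, 0.107],
    [0, 0, 0.106],
    [0, 0, 0]
  ],
  "hand": -1,
  "force": 30
}}

```text
time_s: 0.72
ee_pos: [147.6, -633.6, 349.2]
tool_rot: [0.001, 0.995, -0.099, 0.001]
ft_force: [-1.2, 0.1, 0.2]
width: 0.517
```

Call:
{"op": "arm_command", "data": {
  "linear": [
    [22, -35, 0],
    [22, -35, 0],
    [22, -35, 0],
    [22, -35, 0],
    [22, -35, 0]
  ],
  "angular": [
    [0, 0, 0],
    [0, 0, 0],
    [0, 0, 0],
    [0, 0, 0],
    [0, 0, 0]
  ]
}}

```text
time_s: 1.35
ee_pos: [290.3, -481.7, 346.1]
tool_rot: [-0.001, 0.995, -0.098, -0.001]
ft_force: [-0.1, 0.3, -0.8]
width: 0.016
```

Call:
{"op": "arm_command", "data": {
  "linear": [
    [22, -35, 0],
    [22, -35, 0],
    [22, -35, 0],
    [22, -35, 0],
    [22, -35, 0]
  ],
  "angular": [
    [0, 0, 0],
    [0, 0, 0],
    [0, 0, 0],
    [0, 0, 0],
    [0, 0, 0]
  ]
}}

```text
time_s: 1.98
ee_pos: [432.5, -331.9, 346.2]
tool_rot: [-0.0, 0.995, -0.098, -0.001]
ft_force: [-0.1, -0.1, -0.8]
width: 0.005
```

Call:
{"op": "arm_command", "data": {
  "linear": [
    [6, -40, 0],
    [6, -40, 0],
    [6, -40, 0],
    [6, -40, 0],
    [6, -40, 0]
  ],
  "angular": [
    [0, 0, 0],
    [0, 0, 0],
    [0, 0, 0],
    [0, 0, 0],
    [0, 0, 0]
  ]
}}

```text
time_s: 2.6
ee_pos: [500.7, -141.7, 346.2]
tool_rot: [-0.0, 0.995, -0.098, -0.001]
ft_force: [0.8, 0.0, 0.2]
width: 0.002
```

Call:
{"op": "arm_command", "data": {
  "linear": [
    [0, -47, -10],
    [0, -47, 0],
    [-14, -40, 0],
    [-14, -40, 0],
    [-14, -40, 0]
  ],
  "angular": [
    [0, 0, 0],
    [0, 0, 0],
    [0, 0, 0],
    [0, 0, 0],
    [0, 0, 0]
  ]
}}

```text
time_s: 3.22
ee_pos: [501.1, 76.3, 356.3]
tool_rot: [0.0, 0.995, -0.098, -0.001]
ft_force: [0.2, 0.9, -0.2]
width: 0.003
```

Call:
{"op": "arm_command", "data": {
  "linear": [
    [-14, -40, 36],
    [-14, -41, 50],
    [0, 0, 50],
    [0, 0, 50],
    [0, 0, 50]
  ],
  "angular": [
    [0, 0, 0],
    [0, 0, 0],
    [0, 0, 0],
    [0, 0, 0],
    [0, 0, 0]
  ]
}}

```text
time_s: 3.85
ee_pos: [489.6, 157.3, 121.8]
tool_rot: [0.0, 0.995, -0.098, -0.001]
ft_force: [0.9, 0.1, -0.8]
width: 0.005
```

Call:
{"op": "arm_command", "data": {
  "linear": [
    [0, 0, 0]
  ],
  "angular": [
    [0, 0, 0]
  ]
}}

```text
time_s: 3.98
ee_pos: [487.3, 156.6, 120.5]
tool_rot: [0.001, 0.995, -0.098, -0.004]
ft_force: [-0.1, -0.1, 0.1]
width: 0.008
```

```bash
python3 - <<'E'
from cell import manip
import cv2
print(manip.sense()["ee_pos"],manip.sense()["ft_force"])
cv2.imwrite("pics/s1.png",manip.camera("side")[:,:,::-1])
print(manip.sense()["ee_pos"],manip.sense()["ft_force"])
E
```

```text
[487.34139707 156.57532885 120.50152285] [-0.08199869 -0.14425723  0.10821196]
[489.23381582 157.36855495 123.31143769] [0.03588393 1.35877407 1.42989438]
```

View pics/s1.png

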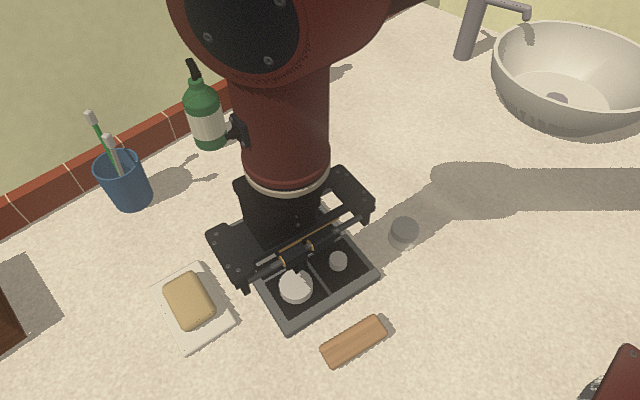

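The side view shows the shut fingertips (about 298,268) over the large round key (296,288). The keys are clear of the gripper body, so I'm descending.

Call:
{"op": "arm_command", "data": {
  "linear": [
    [0, -4, 20],
    [0, 0, 20],
    [0, 0, 8],
    [0, 0, 0]
  ],
  "angular": [
    [0, 0, 0],
    [0, 0, 0],
    [0, 0, 0],
    [0, 0, 0]
  ]
}}

```text
time_s: 4.53
ee_pos: [491.6, 161.7, 76.6]
tool_rot: [-0.0, 0.995, -0.099, 0.0]
ft_force: [0.3, -0.4, 0.1]
width: 0.005
```

Call:
{"op": "arm_command", "data": {
  "linear": [
    [0, 0, 3],
    [0, 0, 3],
    [0, 0, 3],
    [0, 0, 0]
  ],
  "angular": [
    [0, 0, 0],
    [0, 0, 0],
    [0, 0, 0],
    [0, 0, 0]
  ]
}}

```text
time_s: 5.03
ee_pos: [491.5, 161.5, 67.3]
tool_rot: [-0.0, 0.995, -0.099, 0.0]
ft_force: [0.5, -0.0, 2.0]
width: 0.003
```

Contact is at about z 67, as expected. Pressing in steps.

Call:
{"op": "arm_command", "data": {
  "linear": [
    [0, 0, 2],
    [0, 0, 2],
    [0, 0, 2],
    [0, 0, 0]
  ],
  "angular": [
    [0, 0, 0],
    [0, 0, 0],
    [0, 0, 0],
    [0, 0, 0]
  ]
}}

```text
time_s: 5.52
ee_pos: [491.6, 161.5, 61.4]
tool_rot: [-0.0, 0.995, -0.099, 0.0]
ft_force: [-0.6, -1.2, 4.6]
width: 0.005
```

Call:
{"op": "arm_command", "data": {
  "linear": [
    [0, 0, 1],
    [0, 0, 0],
    [0, 0, 0]
  ],
  "angular": [
    [0, 0, 0],
    [0, 0, 0],
    [0, 0, 0]
  ]
}}

```text
time_s: 5.9
ee_pos: [491.5, 161.5, 60.5]
tool_rot: [-0.0, 0.995, -0.099, 0.0]
ft_force: [-0.5, -0.6, 3.8]
width: 0.004
```

Call:
{"op": "arm_command", "data": {
  "linear": [
    [0, 0, 1],
    [0, 0, 1],
    [0, 0, 0]
  ],
  "angular": [
    [0, 0, 0],
    [0, 0, 0],
    [0, 0, 0]
  ]
}}

```text
time_s: 6.28
ee_pos: [491.6, 161.6, 59.3]
tool_rot: [0.0, 0.995, -0.099, 0.0]
ft_force: [-4.9, -2.3, 16.9]
width: 0.006
```

It's at the hard stop (17 N). Lifting, then moving over to the bar.

Call:
{"op": "arm_command", "data": {
  "linear": [
    [0, 0, -10],
    [0, 0, -30],
    [25, 0, 0],
    [25, 0, 0],
    [24, 0, 0]
  ],
  "angular": [
    [0, 0, 0],
    [0, 0, 0],
    [0, 0, 0],
    [0, 0, 0],
    [0, 0, 0]
  ]
}}

```text
time_s: 6.9
ee_pos: [564.2, 146.7, 98.0]
tool_rot: [0.0, 0.995, -0.099, -0.0]
ft_force: [-0.1, 0.2, -0.8]
width: 0.002
```

```bash
python3 - <<'E'
from cell import manip
import cv2
cv2.imwrite("pics/s2.png",manip.camera("side")[:,:,::-1])
s=manip.sense();print(s["ee_pos"],s["ft_force"],s["time_s"])
E
```

```text
[566.94529593 145.37713699  97.9206911 ] [ 1.81943245 -1.65362613 -0.02973366] 6.95
```

View pics/s2.png

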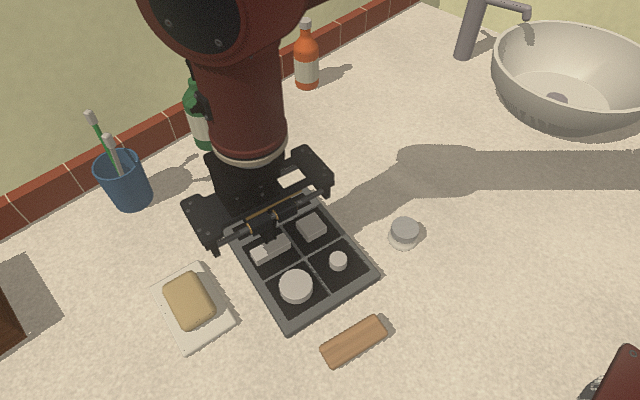

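The large key (296,287) is back up, and the fingers at about (270,235) are above the bar key. Descending.

Call:
{"op": "arm_command", "data": {
  "linear": [
    [0, 0, 15],
    [0, 0, 12],
    [0, 0, 3],
    [0, 0, 2],
    [0, 0, 0]
  ],
  "angular": [
    [0, 0, 0],
    [0, 0, 0],
    [0, 0, 0],
    [0, 0, 0],
    [0, 0, 0]
  ]
}}

```text
time_s: 7.58
ee_pos: [563.8, 147.1, 66.6]
tool_rot: [-0.0, 0.995, -0.099, 0.0]
ft_force: [-2.0, -0.7, 1.9]
width: 0.003
```

Call:
{"op": "arm_command", "data": {
  "linear": [
    [0, 0, 2],
    [0, 0, 2],
    [0, 0, 2],
    [0, 0, 0]
  ],
  "angular": [
    [0, 0, 0],
    [0, 0, 0],
    [0, 0, 0],
    [0, 0, 0]
  ]
}}

```text
time_s: 8.07
ee_pos: [564.2, 147.1, 60.5]
tool_rot: [-0.0, 0.995, -0.099, 0.0]
ft_force: [-0.7, 0.1, 4.6]
width: 0.007
```

Call:
{"op": "arm_command", "data": {
  "linear": [
    [0, 0, 1],
    [0, 0, 1],
    [0, 0, 0],
    [0, 0, 0]
  ],
  "angular": [
    [0, 0, 0],
    [0, 0, 0],
    [0, 0, 0],
    [0, 0, 0]
  ]
}}

```text
time_s: 8.57
ee_pos: [564.3, 147.1, 59.4]
tool_rot: [-0.0, 0.995, -0.099, 0.0]
ft_force: [-4.0, 0.5, 14.5]
width: 0.006
```

Bottomed out (14.5 N). Retreating straight up.

Call:
{"op": "arm_command", "data": {
  "linear": [
    [0, 0, -10],
    [0, 0, -40],
    [0, 0, -50],
    [0, 0, -50],
    [0, 0, 0]
  ],
  "angular": [
    [0, 0, 0],
    [0, 0, 0],
    [0, 0, 0],
    [0, 0, 0],
    [0, 0, 0]
  ]
}}

```text
time_s: 9.2
ee_pos: [565.8, 147.5, 212.5]
tool_rot: [-0.001, 0.995, -0.099, 0.003]
ft_force: [-0.1, -0.5, -1.0]
width: 0.009
```

Call:
{"op": "arm_command", "data": {
  "linear": [
    [0, 0, 0],
    [0, 0, 0]
  ],
  "angular": [
    [0, 0, 0],
    [0, 0, 0]
  ]
}}

```text
time_s: 9.45
ee_pos: [563.3, 146.4, 206.8]
tool_rot: [0.0, 0.995, -0.099, -0.001]
ft_force: [0.3, -1.0, -0.8]
width: 0.006
```

```bash
python3 - <<'E'
from cell import manip
import cv2
cv2.imwrite("pics/s3.png",manip.camera("side")[:,:,::-1])
s=manip.sense();print(s["ee_pos"],s["ft_force"],s["time_s"])
E
```

```text
[563.30094858 146.54767466 206.90794519] [ 0.11999429 -0.89981913  0.61865491] 9.5
```

View pics/s3.png

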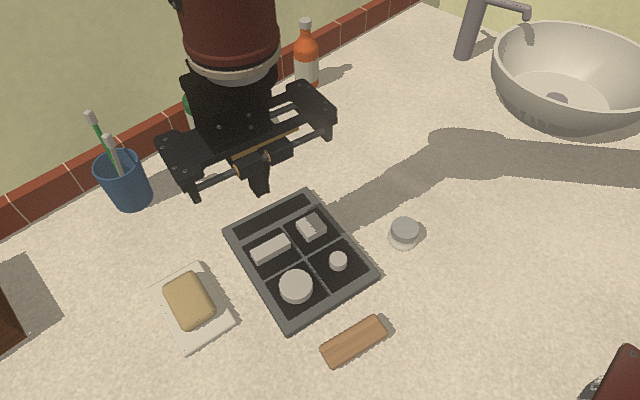

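All four keys are up at their starting pixels: bar (270,246), large round (296,287), square (312,226) and small round (338,260). The gripper is well clear, so I'm handing in.

```bash
python3 -c "
from cell import manip
print(manip.close_job())"
```

```text
the job is handed in; nothing more can be done
None
```

I pressed the large round key and then the bar key, each to its hard stop with the shut fingertips. I then backed off about 150 mm and handed the job in at about 9.5 s; no verdict is reported.

- **Finding the keys:** the top and side cameras agreed to about 1 mm on all four key positions.
- **Large round key:** contact came at TCP z of about 67 mm. It bottomed at about 59 mm with 17 N, which matches the 8 mm travel. The next side picture showed it back up before I touched the bar.
- **Bar key:** it bottomed at about 59 mm with 14.5 N.
- **Last checks:** the final side picture, judged by eye, showed all four keys up at their starting places and the gripper clear. The wrist force was about 1 N, which is sensor noise. The square and small round keys were not touched.

No check failed or disagreed. Position readings scattered by 1–3 mm after some moves, so I used the contact force to confirm each press.

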